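Sweep the branch slices into the craft tray

ROBOT

A 7-joint arm with a two-finger parallel gripper is mounted at the origin on the work surface. World frame = base frame: x ahead of the robot, y to its left, z up, the work surface at z = 0. Lengths are in m, angles in rad, forces in N, time in s.
With the tool pointing down it reaches from about 0.4 to 0.85 m from the base axis. Payload 10.4 kg.
Tool frame: the origin (TCP) lies midway between the tips of the shut fingers; the grasp point (between the pads) lies 19 mm behind it; z points along the fingers, x is the direction in which the jaws open and shut, and the axes are right-handed (so a half turn about z gives the same grasp; the last joint's range is limited). The gripper opens to 85 mm and grips with 20 to 120 N. Pads are 22 mm wide; open, the fingers measure 114 mm over their backs; the gripper's body (76 mm by 85 mm) begins 54 mm behind the grasp point. The pads swing forward as they close: fully open they stand 13 mm farther back than shut.
Start: joints at [1.123, 0.332, -0.065, 1.46, 0.022, 1.35, -0.088], TCP at [0.258, -0.569, 0.231] pointing down, gripper open.
Joint ranges: [-2.6, 2.6], [-0.5, 2.12], [-1.47, 1.34], [0.16, 2.42], [-1.27, 4.41], [0.06, 2.06], [-2.6, 2.6]. Speed limits (rad/s): [2.22, 2.22, 2.79, 2.79, 3.14, 3.14, 3.14].

INTERFACE

Orientations are given as a unit quaternion [x, y, z, w].
In Python, from workcell import monitor, eyes, ticket, models gives the robot as it stands.
- The arm moves only by the tool servo_tool, never from a script. Its argument "motion" is a list of rows, each a list of 7 numbers: the opening, from 0 (shut) to 1 (fully open), then the shift along the tool's x, y, z in m, then the turn, a rotation vector about the tool's x, y, z in degrees. In form: [[fingers, tx, ty, tz, rx, ry, rz], ...]. A call has 1 to 20 rows; each row is the pose to reach, as a shift and turn from the pose commanded when the call began, along the tool's axes at that moment; what a row does not reach only later rows make up. A row lasts 1/8 s, in which the tool goes at most 62.5 mm and 10.7 degrees, less where a joint would pass 70% of its speed; a pose out of reach is approached as far as the arm can. A call with a gripper value outside its range is refused whole. The fingers move at their own pace and stop on an object; "grip_force" is the grip in N (left out, the last holds). Time passes only in rows, so rows that repeat a pose let the fingers close. It gives the time, the measured TCP pose, the force and the opening at its end, in the units of the state.
- monitor.get_obs(): the state, without advancing time (a new reading comes with each control period).
- eyes.camera(name): name is "side" or "top" or "wrist"; returns (picture, depth): 400x640x3 uint8, blue, green, red; 400x640 float32, m along the optical axis (not along the pixel's ray), 0 where there is no reading.
- eyes.camera_info(name): a dict with "intrinsics" (3x3 intrinsics, pixels), "extrinsics" (4x4, takes a point from world to camera coordinates); the wrist camera has in their place "tool_from_camera" (4x4, takes a point from camera to tool coordinates, whose origin is the TCP and whose axes are the tool frame's). Camera axes: x right, y down, z forward; pixel columns grow to the right and rows downward; lengths in m; the calibration is good to about 2 mm. A picture is of the moment at which its call begins: read the wrist's pose just before it. camera_info takes no time and is no camera call.
- ticket.hand_in(): hands the job in, once; it reports no verdict.
Trained networks look in the newest picture that a camera, given by its name, has taken for a name from the list of things; names that differ only in an ending like _2 or _b are one class to them, and where a whole thing is asked for, a point or a joint stands for the part that bears it (a point fixed in the world has none). Each returns a list of dicts, best first, with "confidence" (0 to 1); they miss things now and then, are a little off and sometimes report something else, mostly with a low value. They report only what shows in the picture. A call takes as long as a camera call.
- models.boxes_of(camera, thing): "point" ([x, y, z] in m, in the coordinates of the camera as it stood for that picture, good to about 4 mm: the middle of the surface that is visible of it).
The state is a dict: "clock": time; "joint_pos": joint angles; "joint_velocities": joint speeds; "tau": joint torques, N m; "position": TCP position; "ee_rot": TCP orientation; "ft_force": force on the tool from outside, world axes, zero at the start; "torque": the same for the moment, N m; "grip_width": opening from 0.0 (shut) to 1.0 (fully open).
Only numpy, scipy, OpenCV 4.12 (cv2) and the standard library are available. Lean on these libraries where they do the work, as an engineer would, in place of code of your own. Each camera call takes 0.05 s, during which the arm holds its last target. There are 200 camera calls.

TASK

Clear the craft sheet: with the closed fingers, sweep the three flat branch slices along the table and through the open side of the three-sided tray, until all three lie flat and wholly inside it. Only push them: do not pick any up or lift it off the table, and leave the pine cones, walnut halves and everything else where they are.

Things in the scene. Friction and masses are not known exactly. Their poses are not given: they have to be found in the camera images.
- tray: a shallow three-sided plywood tray fixed to the table, on the robot's right. Origin at the middle of the inside, on the table. Inside it is 260 mm along its own x and 130 mm along its own y; walls 8 mm thick and 25 mm high stand at x = -130, x = +130 and y = -65 mm. The side at y = +65 mm is the open mouth, which faces the slices (towards the robot's left, turned by up to about 0.3 rad). It has no sill: its floor is level with the table, so things slide straight in.
- slice_small: a loose slice of a branch, a flat wooden disc with dark bark round a pale face, 36 mm in diameter, 14 mm thick, about 10 to 23 g, lying flat on the table; origin at the centre of its underside, z up. It slides when pushed and stops at once when the push stops. The straight way from it into the tray is clear.
- slice_medium: a loose slice of a branch, a flat wooden disc with dark bark round a pale face, 40 mm in diameter, 14 mm thick, about 10 to 23 g, lying flat on the table; origin at the centre of its underside, z up. It slides when pushed and stops at once when the push stops. The straight way from it into the tray is clear.
- slice_large: a loose slice of a branch, a flat wooden disc with dark bark round a pale face, 44 mm in diameter, 14 mm thick, about 10 to 23 g, lying flat on the table; origin at the centre of its underside, z up. It slides when pushed and stops at once when the push stops. The straight way from it into the tray is clear.
- cone_short: a short pine cone with whitened scales standing on its flat base, 52 mm across at the scales (solid core 44 mm) and 38 mm tall, standing among the slices. Loose, not part of the job, to be left where it is. Origin at the centre of its underside.
- cone_tall: a taller pine cone standing on its flat base beyond the slices, 60 mm across (solid core 52 mm) and 52 mm tall. Loose, not part of the job, to be left where it is. Origin at the centre of its underside.
- walnut_far: half a walnut, domed side up, 36 mm across and 20 mm high, on the far side of the slices. Loose, not part of the job, to be left where it is. Origin at the centre of its underside.
- walnut_near: half a walnut, domed side up, 36 mm across and 20 mm high, on the robot's side of the slices. Loose, not part of the job, to be left where it is. Origin at the centre of its underside.
- tag: a round scalloped white gift tag lying flat, 74 mm across, 5 mm thick, at the back, left of the middle. Loose, not part of the job, to be left where it is. Origin at the centre of its underside.
- paint_jar: an amber glass paint jar with a brass-coloured lid, 56 mm across, 60 mm tall, at the left. Loose, not part of the job, to be left where it is. Origin at the centre of its underside.
- brush: a paint brush, 190 mm long, lying to the right of the tray; x axis along it. Loose, not part of the job, to be left where it is.

How it is judged:
By the outcome, as a careful person would: the job done as asked, in the order asked, and still so for the second after the job is handed in, with the robot touching nothing.
It also fails if it takes over 64 s, if anything falls off the work surface, if the arm or the gripper's body presses on something with over 40 N, if the wrist force passes 120 N, or if a joint passes its speed limit or range.

## Working session

There is one attempt and no reset: what is moved stays moved. The work goes in short steps, Python scripts to look and compute and a tool call to move; the robot and the scene stay as the last step left them, time stands still between calls to the robot, and variables do not carry over. Pictures are saved under pics/ and viewed, about 8 in all and at most 12, crops included, and the job is handed in when it is done.

Besides the shell and the picture viewer there is one more tool, called after ">>>" in YAML: its name, and indented under it one key for each argument. servo_tool: Moves the arm, as the interface text tells. Its arguments: {"type":"object","properties":{"motion":{"type":"array"},"grip_force":{"type":"number"}},"required":["motion"]}

```bash
mkdir -p pics; cat > h.py <<'E'
import numpy as np,cv2
from workcell import monitor,eyes,ticket,models
def world(cam,p):
    E=np.array(eyes.camera_info(cam)["extrinsics"]); return (np.linalg.inv(E)@np.r_[p,1])[:3]
def topmap():
    im,d=eyes.camera("top"); K=np.array(eyes.camera_info("top")["intrinsics"])
    v,u=np.mgrid[:400,:640]; P=np.stack([(u-K[0,2])/K[0,0]*d,(v-K[1,2])/K[1,1]*d,d,np.ones_like(d)],-1)
    return im,d,P@np.linalg.inv(np.array(eyes.camera_info("top")["extrinsics"])).T
E
python3 - <<'E'
from h import *
im,d,W=topmap(); cv2.imwrite('pics/t1.png',im)
o=monitor.get_obs(); print(o['clock'],o['position'],o['ee_rot'])
for n in "tray slice_small slice_medium slice_large cone_short cone_tall walnut_far walnut_near tag paint_jar brush".split():
    print(n,[(np.round(world('top',r['point']),3).tolist(),round(r['confidence'],2)) for r in models.boxes_of('top',n)[:3]])
m=((W[...,2]>.017)&(W[...,2]<.032)&(W[...,1]<-.02)&(d>0)).astype(np.uint8)
n,l,s,c=cv2.connectedComponentsWithStats(m)
for i in range(1,n):
    if s[i,4]>40: 
        q=W[l==i]; r=cv2.minAreaRect((q[:,:2]*1000).astype(np.float32)); print(s[i].tolist(),r,q[:,2].mean())
E
```

```text
0.05 [ 0.25742072 -0.5691109   0.2305511 ] [ 8.40284322e-01 -5.42145532e-01 -6.03285463e-04 -3.40735197e-04]
tray [([0.575, 0.156, 0.027], 0.68)]
slice_small [([0.646, 0.131, 0.014], 0.46)]
slice_medium [([0.489, 0.078, 0.01], 0.57)]
slice_large [([0.536, 0.008, 0.011], 0.63)]
cone_short [([0.575, 0.151, 0.021], 0.74)]
cone_tall [([0.74, -0.009, 0.033], 0.8)]
walnut_far [([0.756, 0.133, 0.014], 0.55)]
walnut_near [([0.394, 0.118, 0.011], 0.75)]
tag [([0.741, 0.318, 0.002], 0.95)]
paint_jar [([0.613, 0.405, 0.056], 0.7), ([0.742, -0.008, 0.037], 0.49)]
brush [([0.607, -0.428, 0.009], 0.67), ([0.575, 0.152, 0.026], 0.6)]
[424, 38, 85, 50, 253] ((855.4623413085938, -332.963134765625), (232.8654022216797, 103.57939910888672), 58.89280319213867) 0.024446598221514754
[440, 39, 32, 13, 134] ((943.1263427734375, -334.85089111328125), (27.776695251464844, 74.99623107910156), 0.651442289352417) 0.026493175878817915
[476, 39, 32, 43, 238] ((919.3339233398438, -444.4460754394531), (127.01561737060547, 59.28350830078125), 33.974029541015625) 0.026031071847562395
[442, 53, 10, 10, 50] ((912.296997
[... 1163 characters left out ...]
34106445312, -429.19879150390625), (187.68618774414062, 41.81880187988281), 4.594613552093506) 0.01915726413665891
[571, 181, 21, 39, 149] ((557.5167236328125, -617.9600219726562), (95.69558715820312, 5.06029748916626), 20.905134201049805) 0.024363070275443755
[590, 222, 19, 36, 138] ((465.24444580078125, -654.0574951171875), (86.73530578613281, 5.259437561035156), 20.448644638061523) 0.02434689114501355
[571, 271, 13, 29, 88] ((362.0389709472656, -596.8865966796875), (23.05240249633789, 63.77830123901367), 83.76124572753906) 0.024391384480648263
[565, 380, 71, 20, 843] ((127.86068725585938, -630.3955688476562), (32.76723098754883, 147.09593200683594), 7.689586639404297) 0.028175175747601512
```

View pics/t1.png

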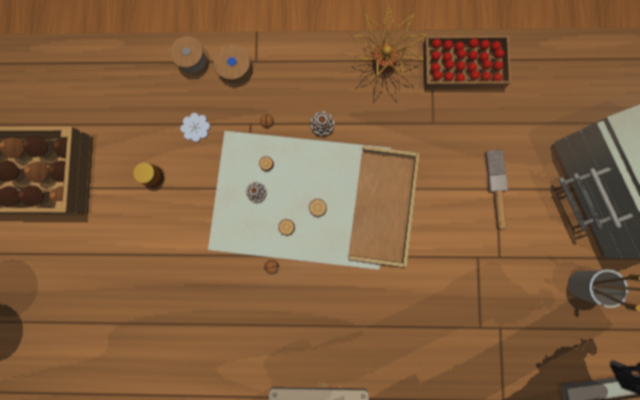

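The top view shows small at (265,163), medium at (287,227), large at (317,207) and the short cone at (257,192). The tray centre is near (385,207), mouth facing left and turned about -0.136 rad. The network's positions match this for the slices, but its "tray" hit is really the cone. I take the tray from depth: origin about (0.544, -0.152). Next I move above the spot behind slice_small, lined up with the tray.

>>> servo_tool:
  motion:
    - [0,-0.524,-0.671,0.08,0,0,-58]
    - [0,-0.524,-0.671,0.08,0,0,-58]
    - [0,-0.524,-0.671,0.08,0,0,-58]
    - [0,-0.524,-0.671,0.08,0,0,-58]
    - [0,-0.524,-0.671,0.08,0,0,-58]
    - [0,-0.524,-0.671,0.08,0,0,-58]
    - [0,-0.524,-0.671,0.08,0,0,-58]
    - [0,-0.524,-0.671,0.08,0,0,-58]
    - [0,-0.524,-0.671,0.08,0,0,-58]
    - [0,-0.524,-0.671,0.08,0,0,-58]
    - [0,-0.524,-0.671,0.08,0,0,-58]
    - [0,-0.524,-0.671,0.08,0,0,-58]
    - [0,-0.524,-0.671,0.08,0,0,-58]
    - [0,-0.524,-0.671,0.08,0,0,-58]
    - [0,-0.524,-0.671,0.08,0,0,-58]
    - [0,-0.524,-0.671,0.08,0,0,-58]
    - [0,-0.524,-0.671,0.08,0,0,-58]
    - [0,-0.524,-0.671,0.08,0,0,-58]
    - [0,-0.524,-0.671,0.08,0,0,-58]
    - [0,-0.524,-0.671,0.08,0,0,-58]
  grip_force: 40

```text
clock: 3.1
position: [0.653, 0.1842, 0.1515]
ee_rot: [0.998, -0.067, 0.0, 0.0]
ft_force: [-0.5, -0.4, -0.4]
grip_width: 0.004
```

```bash
cat >> h.py <<'E'
from scipy.spatial.transform import Rotation as R
O=np.array([.5437,-.1515]); a=-.136; TX=np.array([np.cos(a),np.sin(a)]); TY=np.array([-np.sin(a),np.cos(a)])
def tray(p): q=np.array(p[:2])-O; return np.round([q@TX,q@TY],4)
def wristfind(names):
    o=monitor.get_obs(); im,d=eyes.camera("wrist"); T=np.array(eyes.camera_info("wrist")["tool_from_camera"])
    M=np.eye(4); M[:3,:3]=R.from_quat(o['ee_rot']).as_matrix(); M[:3,3]=o['position']; 
    print('tcp',o['clock'],np.round(o['position'],4),tray(o['position']),'x',np.round(M[:3,0],3),'z',np.round(M[:3,2],3),o['grip_width'],np.round(o['joint_pos'],2))
    for n in names:
        for r in models.boxes_of('wrist',n)[:2]:
            p=(M@T@np.r_[r['point'],1])[:3]; print(n,np.round(p,4),tray(p),round(r['confidence'],2))
    return im,d,M@T
E
python3 - <<'E'
from h import *
im,d,X=wristfind(['slice_small','slice_medium','slice_large','cone_short','walnut_far'])
cv2.imwrite('pics/w1.png',im)
E
```

```text
tcp 3.1 [0.653  0.1842 0.1515] [0.0628 0.3475] x [ 0.991 -0.134  0.   ] z [ 0. -0. -1.] 0.004478810173540964 [ 0.09  0.58 -0.63  1.38  0.34  1.3  -0.69]
slice_small [0.6568 0.1427 0.0162] [0.0722 0.3068] 0.8
slice_medium [0.4929 0.0907 0.0128] [-0.0832  0.233 ] 0.89
cone_short [0.5873 0.1594 0.0231] [0.0011 0.3139] 0.81
walnut_far [0.7548 0.1404 0.0165] [0.1696 0.3178] 0.91
```

View pics/w1.png

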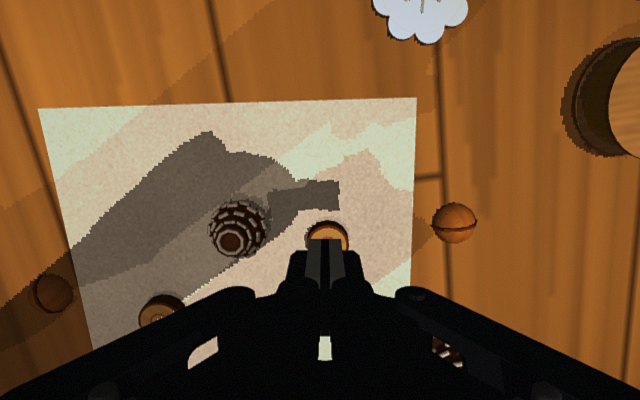

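The wrist view shows slice_small at about (327,237), right ahead of the fingers and half hidden by them. The cone is at (237,228), the far walnut at (454,222). The network points are biased by the hidden parts, so I check with pixel rays.

```bash
python3 - <<'E'
from h import *
def ray(K,X,u,v,z):
    r=X[:3,:3]@np.array([(u-K[0,2])/K[0,0],(v-K[1,2])/K[1,1],1]); c=X[:3,3]; return c+r*(z-c[2])/r[2]
o=monitor.get_obs(); M=np.eye(4); M[:3,:3]=R.from_quat(o['ee_rot']).as_matrix(); M[:3,3]=o['position']
i=eyes.camera_info('wrist'); X=M@np.array(i['tool_from_camera']); K=np.array(i['intrinsics'])
for n,u,v,z in [('small L',305,236,.014),('small R',349,236,.014),('small top edge',327,221,.014),('coneL',208,230,.02),('coneR',268,230,.02)]: p=ray(K,X,u,v,z);print(n,p.round(4),tray(p))
i=eyes.camera_info('top'); Xt=np.linalg.inv(np.array(i['extrinsics'])); Kt=np.array(i['intrinsics'])
im=cv2.imread('pics/t1.png'); hsv=cv2.cvtColor(im,cv2.COLOR_BGR2HSV)
for n,u,v in [('small',265,163),('med',287,227),('large',317,207)]:
    c=hsv[v-14:v+15,u-14:u+15]; m=(c[...,1]>75).astype(np.uint8); k,l,s,ce=cv2.connectedComponentsWithStats(m); j=1+s[1:,4].argmax(); q=ce[j]+[u-14,v-14]
    p=ray(Kt,Xt,*q,.010); print(n,s[j].tolist(),q.round(1),p.round(4),tray(p))
for n,u,v,z in [('tray back top-in',415,155,.025),('back bot',403,263,.025),('mouth far',363,150,.025),('mouth near',350,262,.025)]: p=ray(Kt,Xt,u,v,z);print(n,p.round(3),tray(p))
big=cv2.resize(im[120:280,200:430],None,fx=3.4,fy=3.4,interpolation=cv2.INTER_CUBIC); cv2.imwrite('pics/t1c.png',big)
E
```

```text
small L [0.6317 0.1436 0.014 ] [0.0472 0.3043]
small R [0.668  0.1387 0.014 ] [0.0838 0.3044]
small top edge [0.6516 0.1542 0.014 ] [0.0654 0.3175]
coneL [0.5553 0.1614 0.02  ] [-0.0309  0.3115]
coneR [0.6035 0.1549 0.02  ] [0.0177 0.3117]
small [8, 8, 14, 14, 150] [265.8 163.2] [0.6483 0.1332 0.01  ] [0.065  0.2963]
med [6, 6, 15, 16, 194] [286.  226.8] [0.4913 0.0807 0.01  ] [-0.0834  0.2229]
large [6, 6, 17, 18, 235] [317.2 207.3] [0.5393 0.0051 0.01  ] [-0.0256  0.1545]
tray back top-in [ 0.666 -0.231  0.025] [ 0.1317 -0.0621]
back bot [ 0.407 -0.198  0.025] [-0.1288 -0.0645]
mouth far [ 0.678 -0.106  0.025] [0.1269 0.0636]
mouth near [ 0.409 -0.074  0.025] [-0.1444  0.0588]
```

View pics/t1c.png

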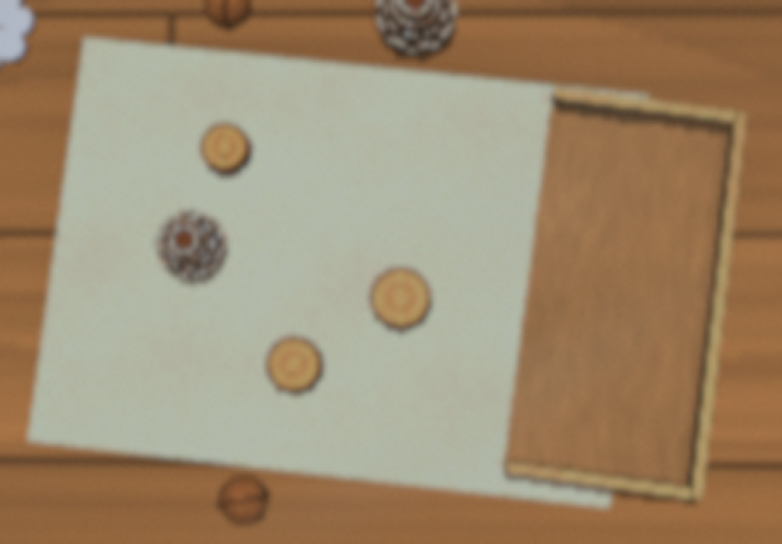

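The three sources agree to a few mm (tray frame: small (65,298), medium (-83,222), large (-26,155) mm). I lower the fingers behind small and push.

>>> servo_tool:
  motion:
    - [0,0.001,0,0.05,0,0,0]
    - [0,0.001,0,0.1,0,0,0]
    - [0,0.001,0,0.13,0,0,0]
    - [0,0.001,0,0.145,0,0,0]
    - [0,0.001,0,0.145,0,0,0]

```text
clock: 4.03
position: [0.6538, 0.1844, 0.0059]
ee_rot: [0.998, -0.067, -0.0, 0.0]
ft_force: [-0.5, 0.0, 0.1]
grip_width: 0.003
```

>>> servo_tool:
  motion:
    - [0,0,0.01,0,0,0,0]
    - [0,0,0.02,0,0,0,0]
    - [0,0,0.04,0,0,0,0]
    - [0,0,0.06,0,0,0,0]
    - [0,0,0.08,0,0,0,0]
    - [0,0,0.1,0,0,0,0]
    - [0,0,0.12,0,0,0,0]
    - [0,0,0.14,0,0,0,0]
    - [0,0,0.16,0,0,0,0]
    - [0,0,0.18,0,0,0,0]
    - [0,0,0.2,0,0,0,0]
    - [0,0,0.22,0,0,0,0]
    - [0,0,0.24,0,0,0,0]
    - [0,0,0.26,0,0,0,0]
    - [0,0,0.28,0,0,0,0]
    - [0,0,0.295,0,0,0,0]
    - [0,0,0.305,0,0,0,0]
    - [0,0,0.31,0,0,0,0]
    - [0,0,0.31,0,0,0,0]

```text
clock: 6.4
position: [0.6127, -0.1228, 0.0063]
ee_rot: [0.998, -0.067, 0.0, -0.0]
ft_force: [0.2, 0.1, -0.7]
grip_width: -0.002
```

```bash
python3 - <<'E'
from h import *
o=monitor.get_obs(); print(tray(o['position']),o['position'],o['ft_force'])
im,d=eyes.camera("top"); cv2.imwrite('pics/t2.png',cv2.resize(im[110:290,180:440],None,fx=3,fy=3,interpolation=cv2.INTER_CUBIC))
E
```

```text
[0.0645 0.0378] [ 0.61271883 -0.12277893  0.00633228] [ 0.17068817  0.06675167 -0.68439642]
```

View pics/t2.png

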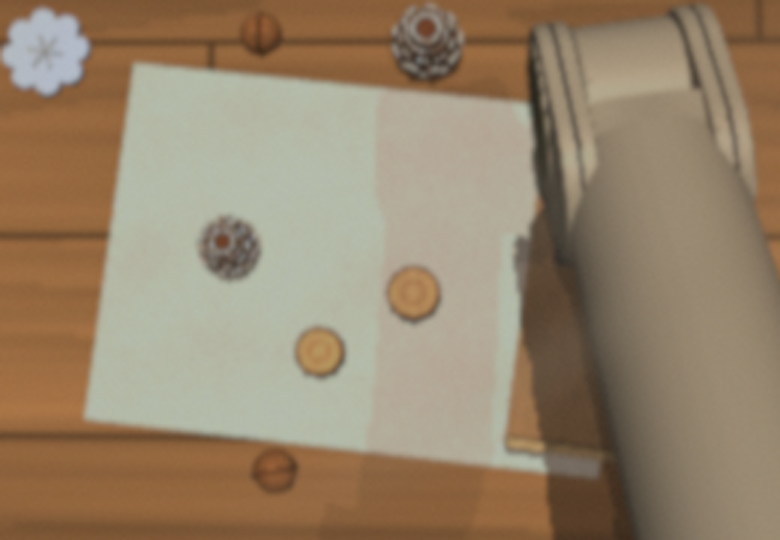

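Slice_small has left its place and the others are unmoved: large at (413,293), medium at (320,352) in the crop. The arm hides the tray. I back off, lift, move behind slice_large and push it.

>>> servo_tool:
  motion:
    - [0,0,-0.012,0,0,0,0]
    - [0,0,-0.012,-0.05,0,0,0]
    - [0,0,-0.012,-0.09,0,0,0]
    - [0,-0.03,-0.06,-0.09,0,0,0]
    - [0,-0.06,-0.11,-0.09,0,0,0]
    - [0,-0.09,-0.15,-0.09,0,0,0]
    - [0,-0.09,-0.17,-0.09,0,0,0]
    - [0,-0.09,-0.17,-0.09,0,0,0]
    - [0,-0.09,-0.17,-0.05,0,0,0]
    - [0,-0.09,-0.17,-0.01,0,0,0]
    - [0,-0.09,-0.17,0,0,0,0]
    - [0,-0.09,-0.17,0,0,0,0]

```text
clock: 7.95
position: [0.5463, 0.0573, 0.0065]
ee_rot: [0.998, -0.067, -0.0, -0.0]
ft_force: [0.8, -0.3, 0.9]
grip_width: 0.003
```

>>> servo_tool:
  motion:
    - [0,0,0.01,0,0,0,0]
    - [0,0,0.02,0,0,0,0]
    - [0,0,0.04,0,0,0,0]
    - [0,0,0.06,0,0,0,0]
    - [0,0,0.08,0,0,0,0]
    - [0,0,0.1,0,0,0,0]
    - [0,0,0.12,0,0,0,0]
    - [0,0,0.14,0,0,0,0]
    - [0,0,0.16,0,0,0,0]
    - [0,0,0.17,0,0,0,0]
    - [0,0,0.175,0,0,0,0]
    - [0,0,0.175,0,0,0,0]

```text
clock: 9.45
position: [0.5229, -0.1157, 0.0065]
ee_rot: [0.998, -0.067, 0.0, 0.0]
ft_force: [0.5, 0.3, 0.4]
grip_width: -0.002
```

```bash
python3 - <<'E'
from h import *
o=monitor.get_obs(); print(tray(o['position']),o['position'],o['ft_force'])
im,d=eyes.camera("top"); cv2.imwrite('pics/t3.png',cv2.resize(im[110:290,180:440],None,fx=3,fy=3,interpolation=cv2.INTER_CUBIC))
E
```

```text
[-0.0254  0.0326] [ 0.52293591 -0.11574083  0.00649877] [0.47883004 0.27628836 0.42477658]
```

View pics/t3.png

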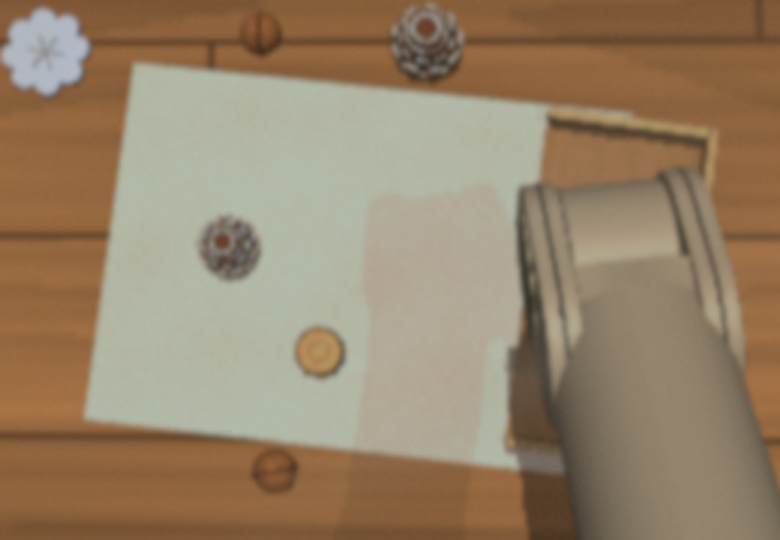

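Large has left its place too; only medium remains, at (320,352) in the crop. Now medium.

>>> servo_tool:
  motion:
    - [0,0,-0.012,0,0,0,0]
    - [0,0,-0.012,-0.05,0,0,0]
    - [0,0,-0.012,-0.09,0,0,0]
    - [0,-0.02,-0.07,-0.09,0,0,0]
    - [0,-0.04,-0.13,-0.09,0,0,0]
    - [0,-0.057,-0.19,-0.09,0,0,0]
    - [0,-0.057,-0.24,-0.09,0,0,0]
    - [0,-0.057,-0.24,-0.09,0,0,0]
    - [0,-0.057,-0.24,-0.09,0,0,0]
    - [0,-0.057,-0.24,-0.05,0,0,0]
    - [0,-0.057,-0.24,-0.01,0,0,0]
    - [0,-0.057,-0.24,0,0,0,0]
    - [0,-0.057,-0.24,0,0,0,0]

```text
clock: 11.12
position: [0.4984, 0.1292, 0.0066]
ee_rot: [0.998, -0.067, -0.0, 0.0]
ft_force: [1.2, 0.9, 1.0]
grip_width: 0.002
```

>>> servo_tool:
  motion:
    - [0,0,0.01,0,0,0,0]
    - [0,0,0.02,0,0,0,0]
    - [0,0,0.04,0,0,0,0]
    - [0,0,0.06,0,0,0,0]
    - [0,0,0.08,0,0,0,0]
    - [0,0,0.1,0,0,0,0]
    - [0,0,0.12,0,0,0,0]
    - [0,0,0.14,0,0,0,0]
    - [0,0,0.16,0,0,0,0]
    - [0,0,0.18,0,0,0,0]
    - [0,0,0.2,0,0,0,0]
    - [0,0,0.22,0,0,0,0]
    - [0,0,0.235,0,0,0,0]
    - [0,0,0.242,0,0,0,0]
    - [0,0,0.242,0,0,0,0]

```text
clock: 13.0
position: [0.4661, -0.1104, 0.0065]
ee_rot: [0.998, -0.067, 0.0, 0.0]
ft_force: [-0.3, 0.6, 0.0]
grip_width: 0.002
```

>>> servo_tool:
  motion:
    - [0,0,-0.012,0,0,0,0]
    - [0,0,-0.012,-0.05,0,0,0]
    - [0,0,-0.012,-0.1,0,0,0]
    - [0,0,-0.012,-0.15,0,0,0]
    - [0,-0.05,0.04,-0.18,0,0,0]
    - [0,-0.05,0.1,-0.18,0,0,0]
    - [0,-0.05,0.15,-0.18,0,0,0]
    - [0,-0.05,0.2,-0.18,0,0,0]
    - [0,-0.05,0.25,-0.18,0,0,0]
    - [0,-0.05,0.3,-0.18,0,0,0]
    - [0,-0.05,0.34,-0.18,0,0,0]
    - [0,-0.05,0.34,-0.18,0,0,0]
    - [0,-0.05,0.34,-0.18,0,0,0]

```text
clock: 14.62
position: [0.3725, -0.4387, 0.1861]
ee_rot: [0.998, -0.066, 0.0, -0.001]
ft_force: [0.8, 1.6, 0.1]
grip_width: 0.004
```

```bash
python3 - <<'E'
from h import *
im,d=eyes.camera("top"); cv2.imwrite('pics/t4.png',cv2.resize(im[90:290,130:520],None,fx=2,fy=2,interpolation=cv2.INTER_CUBIC))
for n in "slice_small slice_medium slice_large cone_short cone_tall walnut_far walnut_near tag paint_jar brush".split():
    print(n,[(np.round(world('top',r['point']),3).tolist(),tray(world('top',r['point'])),round(r['confidence'],2)) for r in models.boxes_of('top',n)[:2]])
E
```

```text
slice_small [([0.608, -0.153, 0.014], array([0.064 , 0.0071]), 0.74)]
slice_medium [([0.46, -0.146, 0.015], array([-0.0833, -0.0059]), 0.8)]
slice_large [([0.513, -0.148, 0.013], array([-0.0309, -0.0003]), 0.59)]
cone_short [([0.574, 0.153, 0.025], array([-0.0112,  0.3054]), 0.85), ([0.611, 0.408, 0.057], array([-0.0094,  0.5632]), 0.74)]
cone_tall [([0.741, -0.01, 0.034], array([0.1759, 0.1667]), 0.81)]
walnut_far [([0.757, 0.13, 0.015], array([0.1732, 0.308 ]), 0.67), ([0.396, 0.118, 0.014], array([-0.1832,  0.2469]), 0.63)]
walnut_near [([0.394, 0.114, 0.014], array([-0.184 ,  0.2432]), 0.67)]
tag [([0.741, 0.321, 0.002], array([0.1313, 0.4951]), 0.72)]
paint_jar [([0.613, 0.403, 0.058], array([-0.0068,  0.5588]), 0.97), ([0.513, -0.146, 0.013], array([-0.0308,  0.0015]), 0.26)]
brush [([0.604, -0.429, 0.011], array([ 0.0975, -0.2669]), 0.88)]
```

View pics/t4.png

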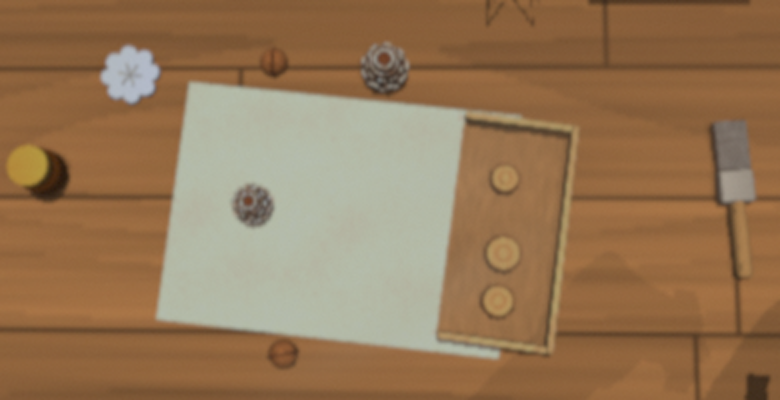

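All three slices lie flat well inside the tray, at (504,179), (503,254) and (498,301). Everything else is where it was, and the robot is clear.

```bash
python3 -c "
from workcell import ticket; print(ticket.hand_in())"
```

```text
the job is handed in; nothing more can be done
None
```

I swept the three slices into the tray one at a time (small, large, then medium) with the closed fingers about 6 mm above the table. I then raised the arm clear and handed in after about 15 s of robot time.

- **Slices:** the last overhead look shows all three flat, about 14 mm high and wholly inside. Their centres are within about 7 mm of the tray's middle depth line; the mouth is 65 mm from that line.
- **Everything else:** the cones, walnuts, tag, jar and brush measured within about 4 mm of where they started, which is the measuring error.
- **Forces:** the wrist force at the end of each move stayed below 2 N.
- **Disagreements:** the network mistook the short cone for the tray at the start, so I located the tray from depth and edges instead. Its close-up positions were also about 10 mm off where the gripper hid part of a slice, so I used pixel measurements for those.

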